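# Touch off on the tool setter and store the reading

## Task

Touch off the gripper: with the fingertips lightly press the brass pad on top of the blue tool setter from above, so that it sinks a few millimetres but never down to its stop, keep it there for a moment, and lift off so that it springs back. Then press the green button on the three-button console fully down with the fingertips to store the reading, and withdraw. Leave the red and yellow buttons alone, and do not pick up, shift or knock over the setter or anything else on the worktop.

Things in the scene. Friction and masses are not known exactly. Their poses are not given: they have to be found in the camera images.
- tool_setter: touch-off tool setter: round blue body with two bright steel bands, foot 62 mm and body 54 mm diameter, loose on the worktop (0.9 kg), 78 mm high with its pad; origin at the centre of its underside, z up
- setter_pad_top (a point): centre of the top face of the setter's sprung round brass contact pad (34 mm diameter, 8 mm thick), 78 mm above the worktop when up; moves with the pad; the gap between the pad's underside and the blue body is 12 mm when up
- setter_pad (a joint): how far the pad is pressed down, m: 0 = up, 0.012 = at its stop. It yields from about 1.8 N, rising about 0.9 N per mm, and springs back by itself. Registers from 1 mm; beyond 10 mm counts as too hard
- console: grey three-button console fixed to the worktop, 70 mm (its x) by 196 mm (its y) by 30 mm high; origin at the centre of its underside, z up. Each of its three places, 62 mm apart along its y (-62, 0, +62 mm), holds one button; which colour is where varies
- green_button_top (a point): centre of the top of the green push button (cap 32 mm diameter, in a round black housing 48 mm across; when up, its top is 10 mm above the housing and 52 mm above the worktop); the one to press
- green_button (a joint): how far the green button is pressed, m: 0 = up, 0.006 = fully down (about 5 N); springs back; counts as pressed from 4 mm
- red_button_top (a point): centre of the top of the red push button (cap 32 mm diameter, in a round black housing 48 mm across; when up, its top is 10 mm above the housing and 52 mm above the worktop); to be left alone
- red_button (a joint): how far the red button is pressed, m: 0 = up, 0.006 = fully down (about 5 N); springs back
- yellow_button_top (a point): centre of the top of the yellow push button (cap 32 mm diameter, in a round black housing 48 mm across; when up, its top is 10 mm above the housing and 52 mm above the worktop); to be left alone
- yellow_button (a joint): how far the yellow button is pressed, m: 0 = up, 0.006 = fully down (about 5 N); springs back
- green_button_base: round black housing (48 mm across, 12 mm high) of the green button with the button in it, fixed on the console; origin at the centre of its underside
- steel_sleeve: plain grey steel sleeve standing on end, stepped, 52 mm diameter, 80 mm high, loose; a bystander that somewhat resembles the tool setter; origin at the centre of its underside
- v_block: grey steel V block, 50x51x42 mm, loose bystander; origin at the centre of its underside
- bolt_m12: hex bolt standing on its head, 22 mm across, 53 mm high, loose and easily toppled bystander; origin at the centre of its underside
- bearing: ball bearing lying flat, 47 mm diameter, 14 mm high, loose bystander; origin at the centre of its underside
- shaft_coupling: small aluminium shaft coupling standing upright, 28 mm across, 34 mm high, loose bystander; origin at the centre of its underside
There are look-alikes about, which are no part of the job. Of the things like the tool_setter, leave any that is turquoise; of the rest the larger one is meant.

How it is judged (in metres and radians):
On the way, in this order (a step that is already met when the one before it is completed fails the run):
1. the fingertips press the setter's pad down lightly (between 1 and 10 mm) (value of joint setter_pad between 0.001 and 0.01 m and contact force between the fingers and tool_setter above 0.5 N), for 0.1 s.
2. the pad is up again and the fingers press the green button down (4 mm or more of 6) (value of joint setter_pad below 0.0008 m and value of joint green_button above 0.004 m and contact force between the fingers and green_button_base above 0.5 N), for 0.05 s.
At the end, for the whole second after the job is handed in: the setter's pad and all three buttons are up again (pad within 0.8 mm, buttons within 1.5 mm); the setter stands within 10 mm of where it stood, upright and at rest; the five loose bystanders are upright and within 15 mm of where they stood (value of joint setter_pad below 0.0008 m and value of joint each of green_button, red_button, yellow_button below 0.0015 m and distance of tool_setter from where it was at the start of the episode below 0.01 m and angle between tool_setter's own z axis and vertical below 0.15 rad and distance of each of steel_sleeve, v_block, bolt_m12, bearing, shaft_coupling from where it was at the start of the episode below 0.015 m and angle between each of steel_sleeve, v_block, bolt_m12, bearing, shaft_coupling's own z axis and vertical below 0.3 rad and linear speed of tool_setter below 0.01 m/s); the robot touches nothing.
It fails at once if the setter's pad is pressed nearly to its stop (over 10 mm) (value of joint setter_pad above 0.01 m).
It fails at once if the setter is pushed or squeezed with more than 20 N (contact force between the fingers and tool_setter above 20 N).
It fails at once if the setter is lifted, tipped or shifted by more than 10 mm (not (distance of tool_setter from where it was at the start of the episode below 0.01 m and angle between tool_setter's own z axis and vertical below 0.15 rad)).
It fails at once if the red or the yellow button is pressed (over 2 mm) (value of joint any of red_button, yellow_button above 0.002 m).
It fails at once if a bystander is shifted by more than 15 mm, lifted or knocked over (not (distance of each of steel_sleeve, v_block, bolt_m12, bearing, shaft_coupling from where it was at the start of the episode below 0.015 m and angle between each of steel_sleeve, v_block, bolt_m12, bearing, shaft_coupling's own z axis and vertical below 0.3 rad)).
It also fails if it takes over 45 s, if anything falls off the work surface, if the arm or the gripper's body presses on something with over 40 N, if the wrist force passes 120 N, or if a joint passes its speed limit or range.

## Robot

A 6-joint arm with a two-finger parallel gripper is mounted at the origin on a cart in front of the work surface, level with it; the furniture and walls round the work are solid. World frame = base frame: x ahead of the robot, y to its left, z up, the work surface at z = 0. Lengths are in mm, angles in rad, forces in N, time in s.
With the tool pointing down it reaches from about 350 to 975 mm from the base axis. Payload 7.1 kg.
Tool frame: the origin (TCP) lies on the front face of the gripper's body, between the roots of the fingers; the fingertips stand 80 mm ahead of it and the grasp point (between the pads) lies 61 mm ahead of it; z points along the fingers, y is the line along which they close (so a half turn about z gives the same grasp; the last joint's range is limited). The gripper opens to 88 mm and grips with 3 to 60 N. Pads are 20 mm wide; open, the fingers measure 115 mm over their backs; the gripper's body (75 mm by 178 mm) begins 61 mm behind the grasp point.
Start: joints at [1.214, 0.423, 1.63, -0, 1.089, -0.019], TCP at [207.101, 589.673, 302.675] pointing down, gripper open.
Joint ranges: [-3, 3], [-0.9, 2.11], [0.09, 2.58], [-1.31, 4.45], [0.11, 2.69], [-2.54, 2.54]. Speed limits (rad/s): [2.39, 2.39, 3.01, 3.14, 3.14, 3.14].

## Interface

Orientations are given as a rotation vector (axis times angle).
In Python, from workcell import readout, vision, close_job gives the robot as it stands.
- The arm moves only by the tool servo_tool, never from a script. Its argument "plan" is a list that holds one entry, the list of rows, each a list of 7 numbers: the gripper command: -1 is fully open, 1 is shut, values between are in proportion, then the shift along the world's x, y, z in units of 40 mm (1.0 is 40 mm), then the turn, a rotation vector about the world's x, y, z in units of 5 degrees (1.0 is 5 degrees). A call has 1 to 5 rows; each row shifts and turns the commanded pose from where the row before left it; what a row does not reach is not made up. A row lasts 1/12 s, in which the tool goes at most 41.7 mm and 7.16 degrees, less where a joint would pass 70% of its speed; a pose out of reach is approached as far as the arm can. A call is refused whole if a number of a shift passes 1 or a number of a turn 1, either way. A call with a gripper value outside its range is refused whole. The fingers move at their own pace and stop on an object; the grip force is fixed at half the most. Time passes only in rows, so rows that do not move let the fingers close. It gives the time, the measured TCP pose, the force, the opening and the grip force at its end, in the units of the state.
- readout.get_obs(): the state, without advancing time (a new reading comes with each control period).
- vision.get_image(name): name is "side" or "top"; returns the picture (480x640x3 uint8, red, green, blue); there is no depth.
- vision.camera_params(name): a dict with "fx", "fy", "cx", "cy" (pixels), "D" ([k1, k2, p1, p2, k3] as OpenCV has them; the pictures are not rectified), "rvec" (rotation vector, rad) and "tvec" (3), from world to camera coordinates, as OpenCV has them. Camera axes: x right, y down, z forward; pixel columns grow to the right and rows downward; lengths in mm; the calibration is good to about 2 mm. A picture is of the moment at which its call begins. camera_params takes no time and is no camera call.
- close_job(): hands the job in; it is judged then, once.
The state is a dict: "t": time; "qpos": joint angles; "qvel": joint speeds; "joint_torque": joint torques, N m; "ee_pos": TCP position; "orientation": TCP orientation; "ft_force": force on the tool from outside, world axes, zero at the start; "moment": the same for the moment, N m; "width": finger opening in mm; "grasp_force": force on a finger pad.
Only numpy, scipy, OpenCV 4.12 (cv2) and the standard library are available. Lean on these libraries where they do the work, as an engineer would, in place of code of your own. Each camera call takes 0.05 s, during which the arm holds its last target. There are 200 camera calls.

## Working session

There is one attempt and no reset: what is moved stays moved. The work goes in short steps, Python scripts to look and compute and a tool call to move; the robot and the scene stay as the last step left them, time stands still between calls to the robot, and variables do not carry over. Pictures are saved under pics/ and viewed, at most 10 in all, crops included, and the job is handed in when it is done.

Besides the shell and the picture viewer there is one more tool, called as name(argument=value, ...), one argument or row to a line, values as JSON. servo_tool: Moves the arm, as the interface text tells. Its arguments: {"type":"object","properties":{"plan":{"type":"array"}},"required":["plan"]}

```bash
mkdir -p pics; cat > h.py <<'E'
import numpy as np, cv2
from workcell import readout, vision
def cam(n):
    p=vision.camera_params(n)
    K=np.array([[p['fx'],0,p['cx']],[0,p['fy'],p['cy']],[0,0,1.]])
    return K,np.array(p['D'],float),np.array(p['rvec'],float),np.array(p['tvec'],float)
def ray(n,uv):
    K,D,r,t=cam(n); R=cv2.Rodrigues(r)[0]
    q=cv2.undistortPoints(np.array([[uv]],float),K,D)[0,0]
    return -R.T@t, R.T@np.array([q[0],q[1],1])
def onz(n,uv,z):
    c,d=ray(n,uv); return c+d*(z-c[2])/d[2]
def tri(a,b):
    (c1,d1),(c2,d2)=ray('top',a),ray('side',b)
    d1=d1/np.linalg.norm(d1);d2=d2/np.linalg.norm(d2)
    s=np.linalg.lstsq(np.c_[d1,-d2],c2-c1,rcond=None)[0]
    p,q=c1+s[0]*d1,c2+s[1]*d2
    return (p+q)/2,np.linalg.norm(p-q)
def proj(n,P):
    K,D,r,t=cam(n); return cv2.projectPoints(np.array(P,float).reshape(-1,3),r,t,K,D)[0][:,0]
E
python3 - <<'E'
from h import *
for n in('top','side'):
    im=vision.get_image(n); cv2.imwrite(f'pics/{n}0.png',im[...,::-1]); c,d=ray(n,(320,240)); print(n,c.round(),d.round(2),cam(n)[0][0,0])
print(readout.get_obs())
E
```

```text
top [ 4.810e+02 -1.000e+00  1.128e+03] [ 0.12  0.03 -0.99] 541.2602024891294
side [  95. -229.  822.] [ 0.54  0.27 -0.8 ] 454.3656027672415
{'t': 0.1, 'qpos': array([ 1.21399809e+00,  4.23761171e-01,  1.63058252e+00, -2.35102207e-05,
        1.08864240e+00, -1.90072786e-02]), 'qvel': array([ 0.00116639, -0.00132016, -0.00307169,  0.00052709, -0.00102401,
       -0.00111424]), 'joint_torque': array([ 8.63566243e-05, -5.45613670e+01, -2.74325252e+01,  6.46108598e-02,
        1.87602988e-02, -3.57441070e-05]), 'ee_pos': array([206.97585828, 589.32125383, 301.99360145]), 'orientation': array([-5.28024427e-01, -3.09665676e+00,  2.15623084e-03]), 'ft_force': array([-0.15571477, -0.15824036,  0.21341747]), 'moment': array([-0.01897117,  0.06054493,  0.06826105]), 'grasp_force': 0.0, 'width': 87.74605247181671}
```

View pics/top0.png

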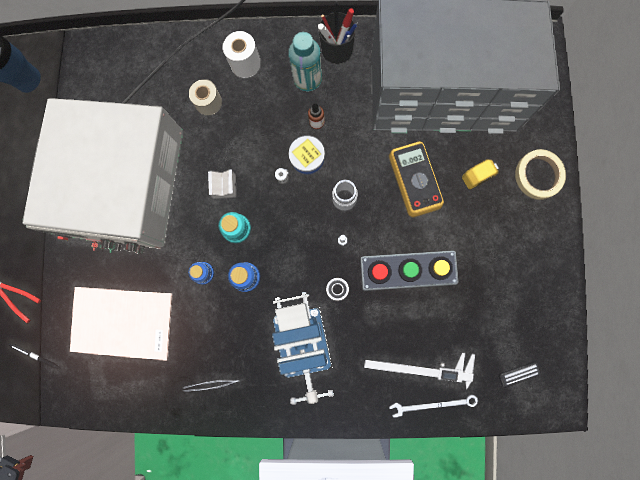

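View pics/side0.png

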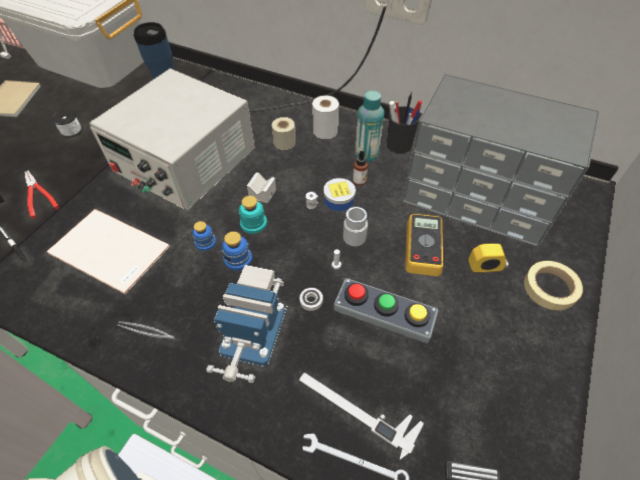

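The top view shows three setter-like things: turquoise at (235,226), small blue at (200,271) and large blue at (243,276). The meant one is the large blue one, since it isn't turquoise and is bigger than the other blue one. The green button is at (411,270) in the top view and (387,303) in the side view. Next I'll confirm this in one crop and measure.

```bash
cat > m.py <<'E'
from h import *
T=cv2.imread('pics/top0.png');S=cv2.imread('pics/side0.png')
a=cv2.resize(T[195:300,180:285],(400,400),interpolation=cv2.INTER_CUBIC);b=cv2.resize(S[185:285,180:280],(400,400),interpolation=cv2.INTER_CUBIC)
cv2.imwrite('pics/crop.png',np.hstack([a,b]))
def blob(im,box,lo,hi):
    x0,y0,x1,y1=box; h=cv2.cvtColor(im[y0:y1,x0:x1],cv2.COLOR_BGR2HSV)
    m=cv2.inRange(h,lo,hi); n,l,s,c=cv2.connectedComponentsWithStats(m); k=1+np.argmax(s[1:,4])
    return c[k]+[x0,y0],s[k][:5]+[x0,y0,0,0,0]
br=((8,60,60),(28,255,255)); gr=((45,80,50),(85,255,255)); rd=((0,130,80),(8,255,255)); ye=((20,120,80),(35,255,255))
for nm,tb,sb,c in [('big',(222,255,265,298),(218,225,258,275),br),('small',(185,258,216,286),(190,215,218,252),br),('turq',(215,205,255,245),(235,192,270,235),br),
 ('green',(395,255,428,288),(370,288,404,320),gr),('red',(365,255,394,288),(342,280,372,308),rd),('yellow',(428,255,457,285),(402,300,434,330),ye)]:
    A,B=blob(T,tb,*c),blob(S,sb,*c); p,e=tri(A[0],B[0]); print(nm,A[0].round(1),A[1],B[0].round(1),B[1],p.round(1),round(e,1), 'top@52/78',onz('top',A[0],52 if nm in('green','red','yellow') else 78).round(1),'side',onz('side',B[0],52 if nm in('green','red','yellow') else 78).round(1))
for nm,u in dict(vise_top=(283,300),vise_r=(318,312),turq=(235,226),sleeve=(345,195),bolt=(342,240),bearing=(338,289),screw=(310,398)).items(): print(nm,onz('top',u,50).round())
E
python3 m.py
```

```text
big [238.7 274.9] [231 267  17  17 222] [232.2 237.9] [224 231  17  16 212] [534.9 190.3  72.7] 1.3 top@52/78 [534.3 189.8  78. ] side [532.1 186.8  78. ]
small [195.7 271.1] [190 265  13  13 124] [199.5 225.7] [193 220  13  12 122] [543.2 281.5  55.8] 1.0 top@52/78 [541.6 276.1  78. ] side [530.5 266.3  78. ]
turq [229.2 223.1] [222 215  16  17 205] [248.9 201.4] [241 195  17  14 179] [637.8 211.5  72.5] 0.8 top@52/78 [636.7 210.7  78. ] side [634.  207.9  78. ]
green [410.5 269.4] [403 262  16  16 211] [386.3 301.4] [378 294  18  16 222] [ 546.4 -149.6   44.8] 0.6 top@52/78 [ 545.8 -148.4   52. ] side [ 542.3 -150.6   52. ]
red [379.5 271.3] [372 264  16  16 207] [356.2 291.3] [348 284  17  16 217] [542.9 -87.6  43.8] 0.8 top@52/78 [542.2 -86.6  52. ] side [538.3 -89.4  52. ]
yellow [441.2 267.6] [433 260  17  16 203] [417.6 312.1] [409 304  18  17 237] [ 549.4 -211.7   45.9] 0.8 top@52/78 [ 548.9 -210.1   52. ] side [ 546.  -212.2   52. ]
vise_top [486. 105.  50.]
vise_r [462.  36.  50.]
turq [635. 204.  50.]
sleeve [697. -19.  50.]
bolt [605. -12.  50.]
bearing [508.  -4.  50.]
screw [293.  52.  50.]
```

View pics/crop.png

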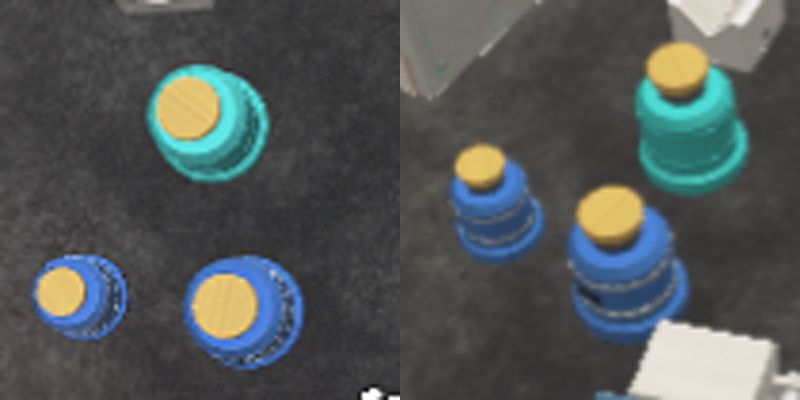

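The crop confirms it: the large blue setter with steel bands is at the lower right in the top view, with the turquoise one and a smaller blue one apart from it. The pad is at about (533,189) mm and the green button at about (545,-149) mm. Triangulated heights of 73 and 45 mm are slightly below the text's values because the blobs include the side faces. I'm moving over now with the gripper shut.

servo_tool(
  plan=[
    [[1, 0.58, -0.71, 0, 0, 0, 0], [1, 0.58, -0.71, 0, 0, 0, 0], [1, 0.58, -0.71, 0, 0, 0, 0], [1, 0.58, -0.71, 0, 0, 0, 0], [1, 0.58, -0.71, 0, 0, 0, 0]],
  ],
)

```text
t: 0.52
ee_pos: [323.7, 446.1, 302.4]
orientation: [-0.527, -3.097, 0.001]
ft_force: [1.3, 0.9, -0.1]
width: 57.7
grasp_force: 0.0
```

servo_tool(
  plan=[
    [[1, 0.58, -0.71, 0, 0, 0, 0], [1, 0.58, -0.71, 0, 0, 0, 0], [1, 0.58, -0.71, 0, 0, 0, 0], [1, 0.58, -0.71, 0, 0, 0, 0], [1, 0.58, -0.71, 0, 0, 0, 0]],
  ],
)

```text
t: 0.93
ee_pos: [439.8, 304.0, 302.5]
orientation: [-0.528, -3.097, 0.0]
ft_force: [-0.6, 1.1, -0.8]
width: 24.7
grasp_force: 0.0
```

servo_tool(
  plan=[
    [[1, 0.58, -0.71, -0.5, 0, 0, 0], [1, 0.58, -0.71, -0.5, 0, 0, 0], [1, 0.58, -0.71, -0.5, 0, 0, 0], [1, 0.3, -0.6, -0.5, 0, 0, 0], [1, 0, 0, 0, 0, 0, 0]],
  ],
)

```text
t: 1.35
ee_pos: [520.7, 192.4, 219.0]
orientation: [-0.533, -3.091, 0.006]
ft_force: [-0.3, 0.3, 0.3]
width: 0.6
grasp_force: 0.0
```

servo_tool(
  plan=[
    [[1, 0.31, -0.08, 0, 0, 0, 0], [1, 0, 0, -0.5, 0, 0, 0], [1, 0, 0, -0.5, 0, 0, 0], [1, 0, 0, 0, 0, 0, 0], [1, 0, 0, 0, 0, 0, 0]],
  ],
)

```text
t: 1.77
ee_pos: [532.9, 194.2, 182.9]
orientation: [-0.526, -3.096, 0.001]
ft_force: [-0.6, -0.3, -0.1]
width: 0.7
grasp_force: 0.0
```

```bash
python3 - <<'E'
from h import *
T=vision.get_image('top')[...,::-1];S=vision.get_image('side')[...,::-1]
o=readout.get_obs();print(o['ee_pos'],o['ft_force'],o['grasp_force'])
p=o['ee_pos']; R=cv2.Rodrigues(o['orientation'])[0]; tip=p+R@[0,0,80]; print(tip)
print(proj('top',tip),proj('side',tip),proj('side',[[533,189,78]]))
a=cv2.resize(T[215:325,180:290],(400,400),interpolation=cv2.INTER_CUBIC);b=cv2.resize(S[185:285,180:280],(400,400),interpolation=cv2.INTER_CUBIC)
cv2.imwrite('pics/c2.png',np.hstack([a,b]))
E
```

```text
[533.56729752 194.3563812  184.09021978] [ 0.01844704 -0.16240755  0.19044533] 0.0
[533.69365181 194.40384006 104.09033364]
[[233.93834607 274.52134911]] [[227.35046883 228.17926374]] [[231.55214999 237.20865677]]
```

View pics/c2.png

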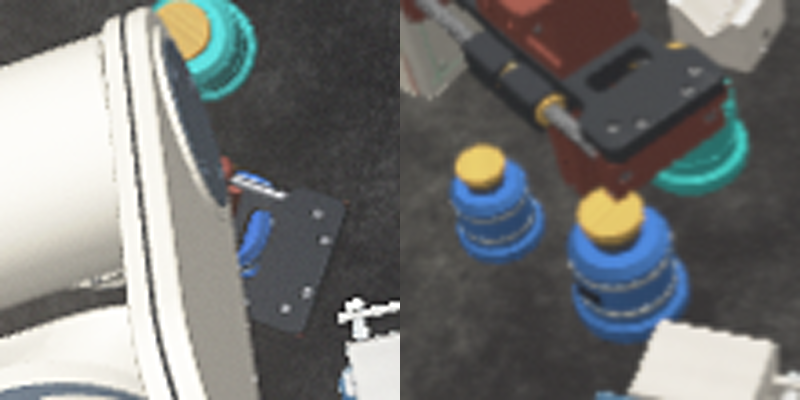

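The side crop shows the fingertips just above and behind the large blue setter's pad at about (232,237), with nothing touching. Next I go 5 mm in -y and then down.

servo_tool(
  plan=[
    [[1, 0, -0.13, 0, 0, 0, 0], [1, 0, 0, -0.25, 0, 0, 0], [1, 0, 0, -0.2, 0, 0, 0], [1, 0, 0, 0, 0, 0, 0]],
  ],
)

```text
t: 2.2
ee_pos: [532.1, 187.9, 163.4]
orientation: [-0.528, -3.095, 0.002]
ft_force: [-0.9, -0.0, -0.5]
width: 0.1
grasp_force: 0.0
```

```bash
python3 - <<'E'
from h import *
for i in range(2):
    S=vision.get_image('side')
    o=readout.get_obs();print(o['ee_pos'],o['ft_force'])
E
```

```text
[532.26797623 188.02570236 163.83452594] [ 0.44374827  0.17541396 -0.43597326]
[532.56197503 188.13850411 164.24470119] [ 0.35047938 -0.15253435  0.10634001]
```

servo_tool(
  plan=[
    [[1, 0, 0, -0.15, 0, 0, 0], [1, 0, 0, 0, 0, 0, 0]],
  ],
)

```text
t: 2.47
ee_pos: [533.0, 188.3, 158.3]
orientation: [0.528, 3.097, 0.0]
ft_force: [0.4, 0.1, 1.9]
width: 0.7
grasp_force: 0.8
```

servo_tool(
  plan=[
    [[1, 0, 0, -0.04, 0, 0, 0], [1, 0, 0, 0, 0, 0, 0], [1, 0, 0, 0, 0, 0, 0]],
  ],
)

```text
t: 2.72
ee_pos: [533.0, 188.3, 157.4]
orientation: [0.528, 3.097, 0.0]
ft_force: [-0.7, -0.1, 2.0]
width: 0.4
grasp_force: 1.2
```

Contact is at about z 158, as expected. I go on in small steps towards 5 N.

servo_tool(
  plan=[
    [[1, 0, 0, -0.05, 0, 0, 0], [1, 0, 0, 0, 0, 0, 0], [1, 0, 0, 0, 0, 0, 0]],
  ],
)

```text
t: 2.97
ee_pos: [533.0, 188.3, 155.4]
orientation: [0.528, 3.097, 0.0]
ft_force: [-0.6, -0.7, 3.4]
width: -0.0
grasp_force: 2.1
```

servo_tool(
  plan=[
    [[1, 0, 0, -0.03, 0, 0, 0], [1, 0, 0, 0, 0, 0, 0], [1, 0, 0, 0, 0, 0, 0], [1, 0, 0, 0, 0, 0, 0]],
  ],
)

```text
t: 3.3
ee_pos: [533.0, 188.3, 154.2]
orientation: [0.528, 3.097, 0.0]
ft_force: [-1.3, -0.5, 5.7]
width: 0.7
grasp_force: 2.6
```

The pad is about 4 mm down at roughly 5 N and has been held for over 0.3 s. I lift off straight up and cross over to the green button.

servo_tool(
  plan=[
    [[1, 0, 0, -0.0, 0, 0, 0], [1, 0, 0, 0.2, 0, 0, 0], [1, 0, 0, 0.5, 0, 0, 0], [1, 0, 0, 0.8, 0, 0, 0], [1, 0, 0, 0.7, 0, 0, 0]],
  ],
)

```text
t: 3.72
ee_pos: [532.3, 188.1, 242.7]
orientation: [-0.528, -3.095, 0.002]
ft_force: [0.3, -0.3, 0.5]
width: 0.7
grasp_force: 0.0
```

servo_tool(
  plan=[
    [[1, 0.03, -0.75, 0, 0, 0, 0], [1, 0.03, -0.75, 0, 0, 0, 0], [1, 0.03, -0.75, 0, 0, 0, 0], [1, 0.03, -0.75, 0, 0, 0, 0], [1, 0.03, -0.75, 0, 0, 0, 0]],
  ],
)

```text
t: 4.13
ee_pos: [538.5, 37.1, 242.2]
orientation: [-0.527, -3.097, 0.0]
ft_force: [0.7, 0.4, -0.1]
width: 0.4
grasp_force: 0.0
```

servo_tool(
  plan=[
    [[1, 0.03, -0.75, 0, 0, 0, 0], [1, 0.03, -0.75, 0, 0, 0, 0], [1, 0.03, -0.75, 0, 0, 0, 0], [1, 0.03, -0.75, 0, 0, 0, 0], [1, 0.03, -0.75, 0, 0, 0, 0]],
  ],
)

```text
t: 4.55
ee_pos: [544.4, -113.1, 242.1]
orientation: [-0.528, -3.096, -0.0]
ft_force: [0.4, -0.5, -0.3]
width: 0.4
grasp_force: 0.0
```

servo_tool(
  plan=[
    [[1, 0, -0.6, 0, 0, 0, 0], [1, 0, 0, 0, 0, 0, 0], [1, 0, 0, 0, 0, 0, 0]],
  ],
)

```text
t: 4.8
ee_pos: [544.5, -136.6, 241.9]
orientation: [-0.532, -3.096, -0.0]
ft_force: [-0.6, -0.6, 0.1]
width: 0.8
grasp_force: 0.0
```

servo_tool(
  plan=[
    [[1, 0, -0.31, 0, 0, 0, 0], [1, 0, 0, -0.75, 0, 0, 0], [1, 0, 0, -0.75, 0, 0, 0], [1, 0, 0, -0.5, 0, 0, 0], [1, 0, 0, 0, 0, 0, 0]],
  ],
)

```text
t: 5.22
ee_pos: [542.6, -146.8, 158.4]
orientation: [-0.525, -3.09, -0.001]
ft_force: [-0.3, -0.2, -0.0]
width: 0.3
grasp_force: 0.0
```

```bash
python3 - <<'E'
from h import *
T=vision.get_image('top')[...,::-1];S=vision.get_image('side')[...,::-1]
o=readout.get_obs();print(o['ee_pos'],o['ft_force'])
a=cv2.resize(T[215:325,355:465],(400,400),interpolation=cv2.INTER_CUBIC);b=cv2.resize(S[225:345,330:450],(400,400),interpolation=cv2.INTER_CUBIC)
cv2.imwrite('pics/c3.png',np.hstack([a,b]))
E
```

```text
[ 544.75948686 -147.52162612  161.83126492] [ 0.2755776  -0.1773785  -0.62136341]
```

View pics/c3.png

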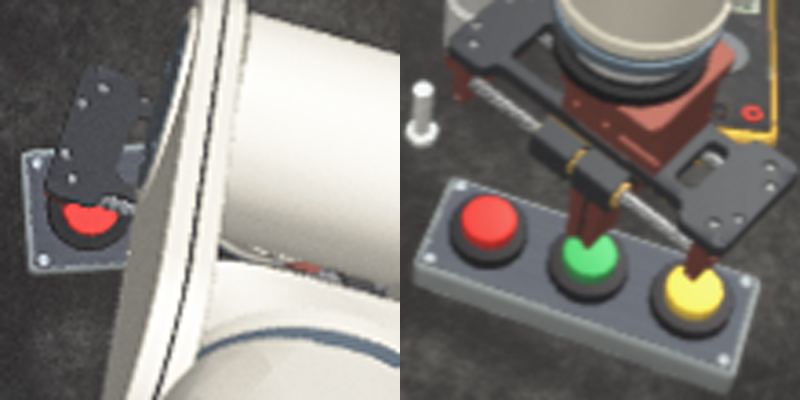

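The side crop shows the closed fingers over the green button (full-image about (387,300)). A stub at the gripper's end appears near the yellow button at about (541,307), so I check its true height by projection.

```bash
python3 - <<'E'
from h import *
o=readout.get_obs();p=o['ee_pos'];R=cv2.Rodrigues(o['orientation'])[0]
for z in(0,20,40,80):
  for y in(-80,0,80):
    P=p+R@[0,y,z]; q=proj('side',P)[0]; print(z,y,P.round(),'crop',((q-[330,225])*400/120+[400,0]).round())
E
```

```text
0 -80 [ 518. -223.  162.] crop [731. 238.]
0 0 [ 545. -148.  162.] crop [607. 144.]
0 80 [571. -72. 162.] crop [493.  58.]
20 -80 [ 518. -223.  142.] crop [724. 258.]
20 0 [ 545. -148.  142.] crop [602. 165.]
20 80 [571. -72. 142.] crop [490.  80.]
40 -80 [ 518. -223.  122.] crop [717. 277.]
40 0 [ 545. -148.  122.] crop [598. 185.]
40 80 [571. -72. 122.] crop [488. 101.]
80 -80 [ 518. -223.   82.] crop [704. 313.]
80 0 [ 545. -147.   82.] crop [590. 223.]
80 80 [571. -72.  82.] crop [484. 140.]
```

```bash
python3 - <<'E'
from h import *
o=readout.get_obs();p=o['ee_pos'];R=cv2.Rodrigues(o['orientation'])[0]
for z in(-40,-20,0,20,40):
  for x in(-37,37):
   for y in(-88,88):
    P=p+R@[x,y,z]; q=proj('side',P)[0]; print(z,x,y,P.round(),'crop',((q-[330,225])*400/120+[400,0]).round())
E
```

```text
-40 -37 -88 [ 551. -243.  202.] crop [806. 159.]
-40 -37 88 [609. -77. 202.] crop [532. -34.]
-40 37 -88 [ 481. -218.  202.] crop [713. 254.]
-40 37 88 [539. -52. 202.] crop [438.  44.]
-20 -37 -88 [ 551. -243.  182.] crop [797. 181.]
-20 -37 88 [609. -77. 182.] crop [529. -10.]
-20 37 -88 [ 481. -218.  182.] crop [706. 275.]
-20 37 88 [539. -52. 182.] crop [437.  67.]
0 -37 -88 [ 551. -243.  162.] crop [788. 202.]
0 -37 88 [609. -77. 162.] crop [526.  13.]
0 37 -88 [ 481. -218.  162.] crop [699. 295.]
0 37 88 [539. -52. 162.] crop [435.  89.]
20 -37 -88 [ 551. -243.  142.] crop [780. 223.]
20 -37 88 [609. -77. 142.] crop [524.  35.]
20 37 -88 [ 481. -218.  142.] crop [692. 314.]
20 37 88 [539. -52. 142.] crop [434. 111.]
40 -37 -88 [ 551. -243.  122.] crop [772. 242.]
40 -37 88 [609. -77. 122.] crop [521.  56.]
40 37 -88 [ 481. -218.  122.] crop [686. 333.]
40 37 88 [539. -52. 122.] crop [433. 131.]
```

The stub ends at tool z ≤ 0, i.e. over 100 mm above the yellow cap, so the descent is clear.

servo_tool(
  plan=[
    [[1, 0, -0.03, -0.25, 0, 0, 0], [1, 0, 0, -0.25, 0, 0, 0], [1, 0, 0, -0.15, 0, 0, 0], [1, 0, 0, 0, 0, 0, 0]],
  ],
)

```text
t: 5.65
ee_pos: [544.4, -149.1, 135.1]
orientation: [-0.528, -3.095, -0.0]
ft_force: [-0.6, 0.6, 0.2]
width: 0.5
grasp_force: 0.0
```

servo_tool(
  plan=[
    [[1, 0, 0, -0.1, 0, 0, 0], [1, 0, 0, 0, 0, 0, 0], [1, 0, 0, 0, 0, 0, 0]],
  ],
)

```text
t: 5.9
ee_pos: [545.1, -149.4, 132.2]
orientation: [0.528, 3.097, -0.0]
ft_force: [0.5, 0.1, 1.3]
width: 0.5
grasp_force: 0.7
```

servo_tool(
  plan=[
    [[1, 0, 0, -0.1, 0, 0, 0], [1, 0, 0, 0, 0, 0, 0], [1, 0, 0, 0, 0, 0, 0]],
  ],
)

```text
t: 6.15
ee_pos: [545.2, -149.4, 128.3]
orientation: [0.528, 3.096, -0.0]
ft_force: [0.8, 0.4, 3.5]
width: 0.7
grasp_force: 1.8
```

servo_tool(
  plan=[
    [[1, 0, 0, -0.05, 0, 0, 0], [1, 0, 0, 0, 0, 0, 0], [1, 0, 0, 0, 0, 0, 0]],
  ],
)

```text
t: 6.4
ee_pos: [545.3, -149.4, 126.4]
orientation: [0.528, 3.096, -0.0]
ft_force: [-0.3, -0.1, 6.2]
width: 0.6
grasp_force: 2.8
```

servo_tool(
  plan=[
    [[1, 0, 0, -0.03, 0, 0, 0], [1, 0, 0, 0, 0, 0, 0], [1, 0, 0, 0, 0, 0, 0]],
  ],
)

```text
t: 6.65
ee_pos: [545.3, -149.4, 126.1]
orientation: [0.528, 3.096, -0.0]
ft_force: [-3.5, 1.0, 16.4]
width: 0.3
grasp_force: 8.1
```

servo_tool(
  plan=[
    [[1, 0, 0, 0.2, 0, 0, 0], [1, 0, 0, 0.5, 0, 0, 0], [1, 0, 0, 0.8, 0, 0, 0], [1, 0, 0, 0.8, 0, 0, 0], [1, 0, 0, 0.8, 0, 0, 0]],
  ],
)

```text
t: 7.07
ee_pos: [544.3, -149.2, 249.5]
orientation: [-0.528, -3.095, -0.0]
ft_force: [1.0, 0.2, 0.3]
width: 0.5
grasp_force: 0.0
```

servo_tool(
  plan=[
    [[1, -0.5, 0.7, 0, 0, 0, 0], [1, -0.5, 0.7, 0, 0, 0, 0], [1, -0.5, 0.7, 0, 0, 0, 0], [1, 0, 0, 0, 0, 0, 0], [1, 0, 0, 0, 0, 0, 0]],
  ],
)

```text
t: 7.48
ee_pos: [483.9, -64.3, 248.8]
orientation: [-0.525, -3.097, 0.0]
ft_force: [0.4, -0.1, 0.1]
width: 0.5
grasp_force: 0.0
```

```bash
python3 - <<'E'
from h import *
S=vision.get_image('side')[...,::-1]; cv2.imwrite('pics/end.png',S)
o=readout.get_obs();print(o['t'],o['ee_pos'],o['ft_force'])
E
```

```text
7.5333 [485.01598727 -65.07844784 248.95853932] [0.75003533 0.58525249 0.32009816]
```

View pics/end.png

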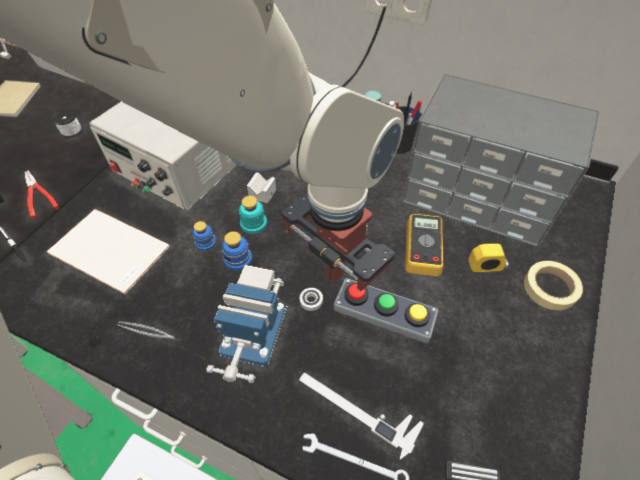

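The button hit its stop (16 N at z 126.1) and was released. The picture shows the setter still at (236,250) and the buttons up at (357,293), (387,303) and (418,313). The gripper is clear in the air, so I hand in.

```bash
python3 -c "
from workcell import close_job
print(close_job())"
```

```text
the job is handed in; nothing more can be done
None
```

I pressed the large blue setter's pad about 4 mm and it was released, then pressed the green button to its stop and withdrew clear of everything; the job is handed in at about 7.5 s, with no verdict returned.

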